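# Check a chopping board for damp with a moisture meter

## Task

Take the yellow moisture meter out of its white dock and check the chopping board drying on the sloping rack: set the meter's spring-loaded tip inside the orange ring (not the blue one), hold the meter square to the sloping board, and press gently so that the tip's spring is about half pushed in. Finish while still holding the meter pressed there: do not let go or put it back, and do not knock the tumbler, soap bottle or bowl.

Things in the scene. Friction and masses are not known exactly. Their poses are not given: they have to be found in the camera images.
- meter: Yellow moisture meter upright in the dock, 0.15 kg. Handle 36 (x) x 26 (y) x 100 mm, black band 22 to 34 mm up, green display at the top of its -x side. Origin on the long axis at the handle's lower end; z along the axis, up from tip to handle (handle: z 0 to 100 mm; centre of mass near z 45 mm). Below it a fixed black nose, 18 mm across, 20 mm long, then the steel spring tip. Grip across x or y.
- tip (a point): End of the meter's steel spring tip (10 mm across, rounded end), on the meter's axis, 40 mm below the meter's origin when not pressed, up to 28 mm when fully pressed; axes parallel to the meter's.
- plunger (a joint): How far the spring tip is pushed into the meter, in m: 0 free, 0.012 fully in. The spring gives about 1 N when it begins to move and 0.3 N more for each mm (about 2.8 N half in, 4.6 N fully in, then it is solid).
- dock: White dock fixed to the worktop, base 74 (x) x 64 (y) x 48 mm high, with a collar 60 x 50 mm on it up to 70 mm. Origin at the centre of its underside, z up. The meter stands in the collar with 2 mm play, its handle's lower end on the ledge 48 mm up, its tip hanging free in a hole; 78 mm of the handle stand out above the collar. Lift straight up by 65 mm to clear.
- board: Pale wooden chopping board 200 (x) x 300 (y) x 20 mm, fixed on a black wire rack that slopes it 0.26 rad (15 degrees), low edge at its -x side, roughly towards the robot. Origin at the centre of the top face, 75 mm above the worktop; x up the slope, y level across it, z square out of the face.
- orange_mark: Flat round sticker on the board's top face: an orange ring 40 mm outside and 20 mm inside diameter, white middle with a small black dot. The spot to be measured. Origin at its centre on the board's face; z square out of the face.
- blue_mark: The same sticker with a blue ring, elsewhere on the same board: not to be measured. Origin at its centre on the board's face; z square out of the face.
- tumbler: Clear drinking glass, 72 mm across, 100 mm high, standing loose on the worktop. Origin at the centre of its underside. To be left alone.
- soap: Green dish-soap bottle with white cap, 60 mm across, 170 mm high, standing loose. Origin at the centre of its underside. To be left alone.
- bowl: White ceramic bowl, 124 mm across, 55 mm high, standing loose. Origin at the centre of its underside. To be left alone.
Not all that is in view belongs to the job. What is shaped like the meter but purple, red or turquoise is not meant.

How it is judged:
By the outcome, as a careful person would: the job done as asked, in the order asked, and still so for the second after the job is handed in, while the arm keeps its last pose, push and grip.
It also fails if it takes over 32 s, if anything falls off the work surface, if the arm or the gripper's body presses on something with over 40 N, if the wrist force passes 120 N, or if a joint passes its speed limit or range.

## Robot

A 6-joint arm with a two-finger parallel gripper is mounted at the origin on the work surface. World frame = base frame: x ahead of the robot, y to its left, z up, the work surface at z = 0. Lengths are in m, angles in rad, forces in N, time in s.
With the tool pointing down it reaches from about 0.35 to 0.8 m from the base axis. Payload 7.3 kg.
Tool frame: the origin (TCP) lies at the very end of the fingers, on their centre line; the grasp point (between the pads) lies 19 mm behind it (manip.grip_point_offset is the distance from the TCP to the grasp point, in m); x points along the fingers, y is the direction in which the jaws open and shut, and the axes are right-handed (so a half turn about x gives the same grasp; the last joint's range is limited). The gripper opens to 85 mm and grips with 20 to 120 N. Pads are 22 mm wide; open, the fingers measure 114 mm over their backs; the gripper's body (76 mm by 85 mm) begins 54 mm behind the grasp point. The pads swing forward as they close: fully open they stand 13 mm farther back than shut.
Start: joints at [1.052, 0.342, 1.524, -0, 1.275, -0.146], TCP at [0.191, 0.489, 0.2] pointing down, gripper open.
Joint ranges: [-2.53, 2.53], [-0.77, 2.02], [0.04, 2.7], [-1, 4.14], [0.28, 2.66], [-3.11, 3.11]. Speed limits (rad/s): [2.57, 2.57, 3.14, 3.14, 3.14, 3.14].

## Interface

Orientations are given as a unit quaternion [w, x, y, z].
In Python, from station import sensors, capture, manip gives the robot as it stands. The module is installed in compiled form; this text tells all that it offers.
- The arm moves only by the tool move_arm, never from a script. Its argument "targets" is a list of rows, each a list of 2 entries, a list of its own where there are three numbers: the shift along the tool's x, y, z in mm, then the turn, a rotation vector about the tool's x, y, z in rad. A call has 1 to 8 rows; each row shifts and turns the commanded pose from where the row before left it, along the tool's axes as they then stand; what a row does not reach is not made up. A row lasts 1/8 s, in which the tool goes at most 62.5 mm and 10.7 degrees, less where a joint would pass 70% of its speed; a pose out of reach is approached as far as the arm can. A call with a gripper value outside its range is refused whole. "gripper" is the closure, from 0 (fully open) to 1 (shut), set as the call begins (left out, the last holds). The fingers move at their own pace and stop on an object; the grip force is fixed at half the most. Time passes only in rows, so rows that do not move let the fingers close. It gives the time, the measured TCP pose, the force and the opening at its end, in the units of the state.
- sensors.sense(): the state, without advancing time (a new reading comes with each control period).
- capture(name): name is "scene" or "top" or "wrist"; returns a dict with "pixels" (400x640x3 uint8, red, green, blue), "intrinsics" (3x3 intrinsics, pixels), "extrinsics" (4x4, takes a point from camera to world coordinates). Camera axes: x right, y down, z forward; pixel columns grow to the right and rows downward; lengths in m; the calibration is good to about 2 mm. A picture is of the moment at which its call begins. There is no depth.
- manip.job_done(): hands the job in, once; it reports no verdict.
The state is a dict: "time": time; "joint_pos": joint angles; "joint_vel": joint speeds; "joint_torque": joint torques, N m; "tool_pos": TCP position; "orientation": TCP orientation; "force": force on the tool from outside, world axes, zero at the start; "ft_torque": the same for the moment, N m; "opening": finger opening in m.
Only numpy, scipy, OpenCV 4.12 (cv2) and the standard library are available. Lean on these libraries where they do the work, as an engineer would, in place of code of your own. Each camera call takes 0.05 s, during which the arm holds its last target.

## Working session

There is one attempt and no reset: what is moved stays moved. The work goes in short steps, Python scripts to look and compute and a tool call to move; the robot and the scene stay as the last step left them, time stands still between calls to the robot, and variables do not carry over. Pictures are saved under pics/ and viewed, and the job is handed in when it is done.

Besides the shell and the picture viewer there is one more tool, called after "Call:" as name(argument=value, ...) on one line, values as JSON. move_arm: Moves the arm, as the interface text tells. Its arguments: {"type":"object","properties":{"targets":{"type":"array","items":{"type":"array"}},"gripper":{"type":"number"}},"required":["targets"]}

```bash
mkdir -p pics
python3 - <<'E'
from station import sensors,capture,manip
import cv2,numpy as np
s=sensors.sense();print({k:np.round(v,3) for k,v in s.items()}); print(manip.grip_point_offset)
for n in("scene","top","wrist"):
    c=capture(n);cv2.imwrite(f"pics/{n}0.png",c["pixels"][:,:,::-1]);np.savez(f"{n}0.npz",**c);print(n,np.round(c["intrinsics"],1).tolist(),np.round(c["extrinsics"],3).tolist())
E
```

```text
{'time': np.float64(0.0), 'joint_pos': array([ 1.052,  0.343,  1.525, -0.   ,  1.275, -0.146]), 'joint_vel': array([-0.   , -0.   ,  0.001, -0.002, -0.002,  0.002]), 'joint_torque': array([-1.0000e-03, -4.3366e+01, -2.4603e+01, -0.0000e+00,  8.0000e-03,
       -0.0000e+00]), 'tool_pos': array([0.191, 0.489, 0.199]), 'orientation': array([ 0.695,  0.13 ,  0.695, -0.132]), 'force': array([ 0.087, -0.065,  0.477]), 'ft_torque': array([-0.002,  0.038,  0.01 ]), 'opening': np.float64(0.086)}
0.0187
scene [[430.4, 0.0, 318.0], [0.0, 430.4, 196.0], [0.0, 0.0, 1.0]] [[-0.549, 0.622, -0.558, 1.007], [0.836, 0.403, -0.373, 0.318], [-0.007, -0.671, -0.741, 0.651], [0.0, 0.0, 0.0, 1.0]]
top [[431.6, 0.0, 327.1], [0.0, 431.6, 200.2], [0.0, 0.0, 1.0]] [[-0.006, -0.996, 0.088, 0.478], [-1.0, 0.005, -0.018, 0.043], [0.017, -0.088, -0.996, 0.984], [0.0, 0.0, 0.0, 1.0]]
wrist [[330.8, 0.0, 318.9], [0.0, 330.8, 197.5], [0.0, 0.0, 1.0]] [[0.363, 0.882, 0.3, 0.114], [0.932, -0.343, -0.119, 0.518], [-0.002, 0.323, -0.947, 0.372], [0.0, 0.0, 0.0, 1.0]]
```

View pics/scene0.png

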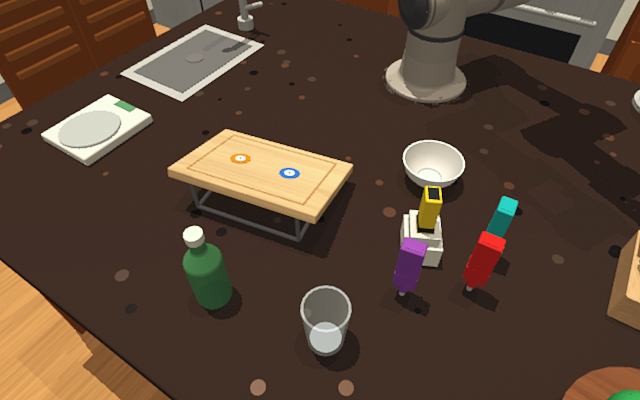

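View pics/top0.png

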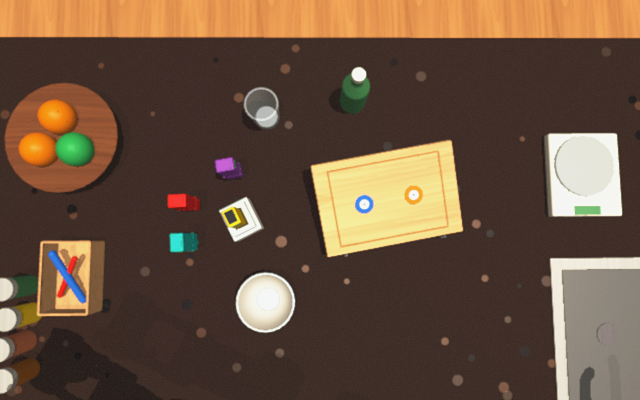

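View pics/wrist0.png

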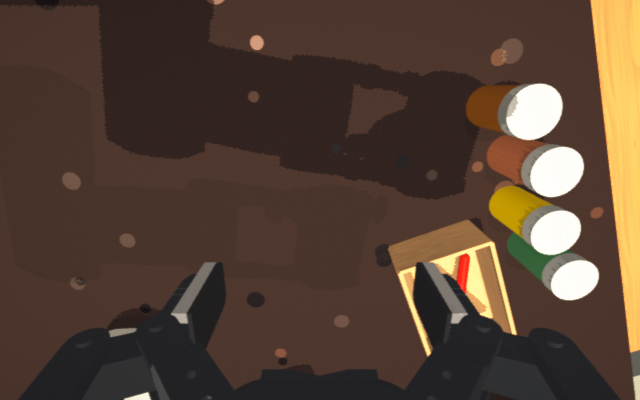

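```bash
cat > h.py <<'E'
import numpy as np,cv2
def load(n): d=np.load(n+".npz"); return d["pixels"],d["intrinsics"],d["extrinsics"]
def ray(K,E,u,v):
    d=E[:3,:3]@np.linalg.solve(K,[u,v,1.]); return E[:3,3],d
def atz(K,E,u,v,z):
    o,d=ray(K,E,u,v); return o+d*(z-o[2])/d[2]
def proj(K,E,P):
    P=np.atleast_2d(P); p=(P-E[:3,3])@E[:3,:3]; p=p@K.T; return p[:,:2]/p[:,2:]
def tri(rs):
    A=np.zeros((3,3));b=np.zeros(3)
    for o,d in rs:
        d=d/np.linalg.norm(d);M=np.eye(3)-np.outer(d,d);A+=M;b+=M@o
    return np.linalg.solve(A,b)
def zoom(n,x0,y0,x1,y1,f,out):
    im=load(n)[0][y0:y1,x0:x1,::-1]; cv2.imwrite(out,cv2.resize(im,None,fx=f,fy=f,interpolation=cv2.INTER_CUBIC))
E
python3 - <<'E'
from h import *
zoom("top0",150,140,280,250,6,"pics/z1.png")
zoom("scene0",370,170,530,310,5,"pics/z2.png")
zoom("top0",300,130,475,265,4.5,"pics/z3.png")
zoom("scene0",160,120,360,245,4,"pics/z4.png")
E
```

```text
(no output)
```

View pics/z1.png

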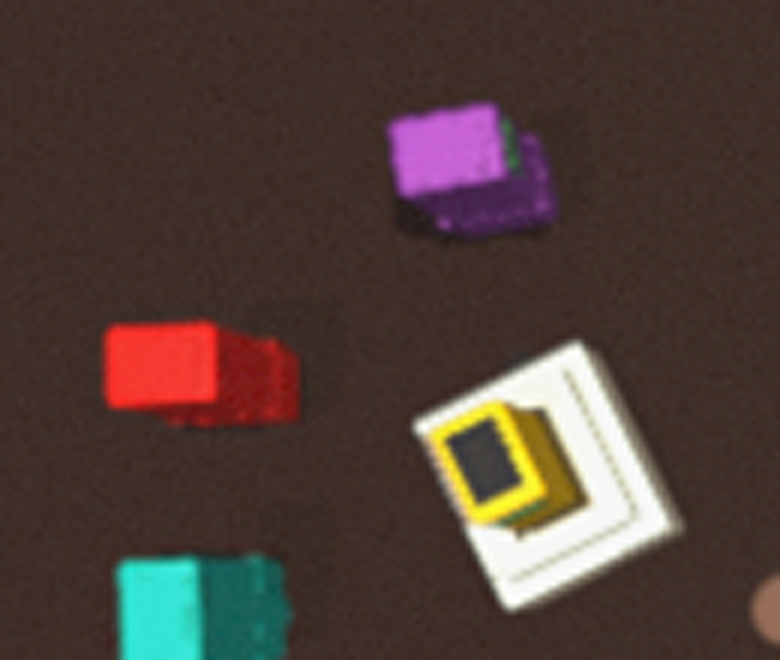

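View pics/z2.png

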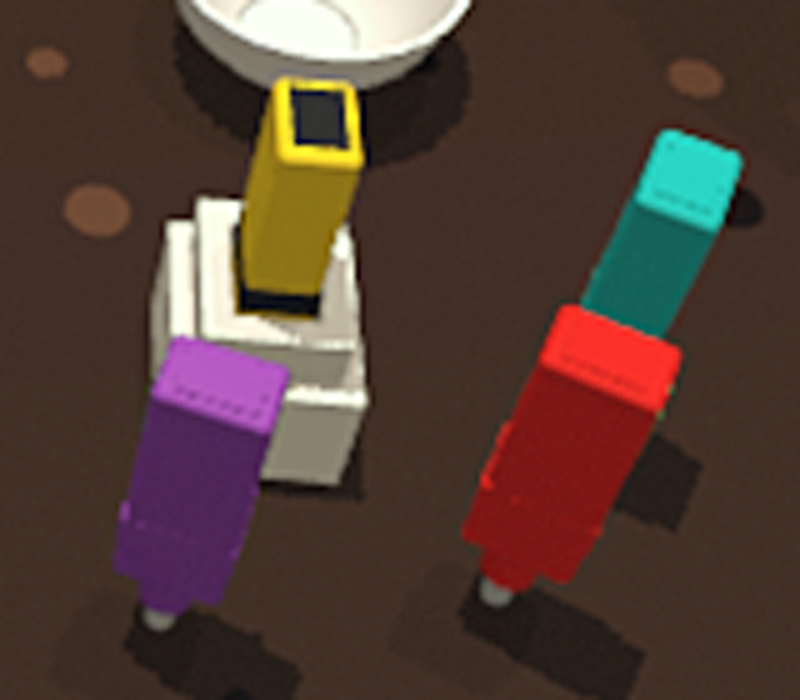

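View pics/z3.png

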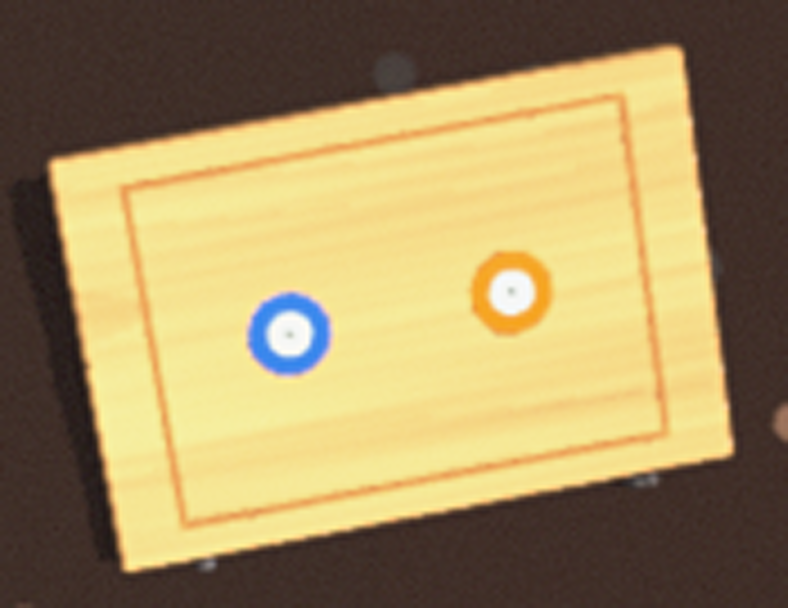

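View pics/z4.png

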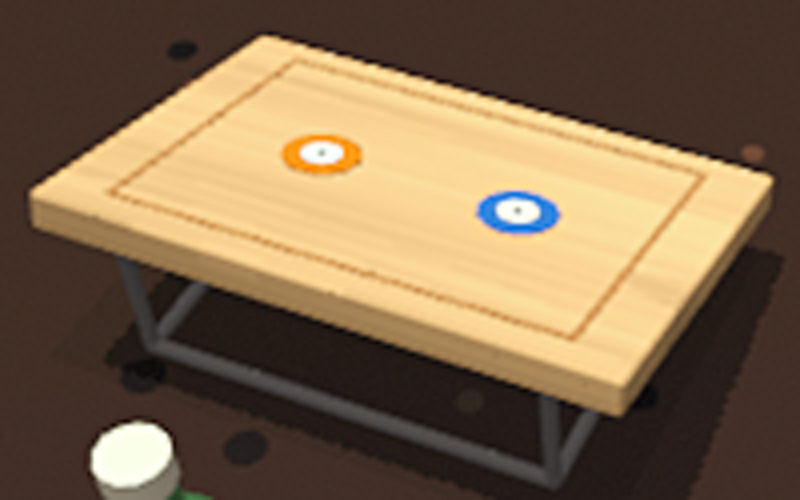

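```bash
cat > est.py <<'E'
from h import *
from scipy.optimize import least_squares
_,Kt,Et=load("top0");_,Ks,Es=load("scene0")
T=lambda p,o,f:np.array(p,float)/f+np.array(o)-0.0
tA=T([(50,160),(682,46),(733,455),(124,571)],(300,130),4.5)
sA=T([(625,388),(33,192),(265,36),(772,178)],(160,120),4)
def Rb(y,t=0.26):
    return np.array([[np.cos(y),-np.sin(y),0],[np.sin(y),np.cos(y),0],[0,0,1]])@np.array([[np.cos(t),0,-np.sin(t)],[0,1,0],[np.sin(t),0,np.cos(t)]])
loc=np.array([(.1,.15,0),(.1,-.15,0),(-.1,-.15,0),(-.1,.15,0)])
def fb(p,vs):
    P=loc@Rb(p[2]).T+[p[0],p[1],.075]
    return np.concatenate([(proj(K,E,P)-m).ravel() for K,E,m in vs])
V=[(Kt,Et,tA),(Ks,Es,sA)]
for vs in (V[:1],V[1:],V):
    r=least_squares(fb,[.5,-.1,.15],args=(vs,));print("board",r.x,np.abs(r.fun).max())
yb=r.x[2];R=Rb(yb);o=np.array([r.x[0],r.x[1],.075])
for nm,t,s in(("orange",T((511,291),(300,130),4.5),T((321,153),(160,120),4)),("blue",T((290,334),(300,130),4.5),T((518,211),(160,120),4))):
    for K,E,m in((Kt,Et,t),(Ks,Es,s)):
        c,d=ray(K,E,*m);k=((o-c)@R[:,2])/(d@R[:,2]);P=c+k*d;print(nm,P,R.T@(P-o))
    print(tri([ray(Kt,Et,*t),ray(Ks,Es,*s)]))
print("normal",R[:,2])
# meter top
tm=T([(430,435),(503,400),(548,495),(478,527)],(150,140),6)
sm=T([(365,165),(273,157),(277,78),(356,80)],(370,170),5)
# corners world: (430,435)=+x+y,(503,400)=+x-y,(548,495)=-x-y,(478,527)=-x+y
lm=np.array([(.018,.013,0),(.018,-.013,0),(-.018,-.013,0),(-.018,.013,0)])
def fm(p,vs):
    c,s=np.cos(p[2]),np.sin(p[2]);P=lm@np.array([[c,-s,0],[s,c,0],[0,0,1]]).T+[p[0],p[1],.148]
    return np.concatenate([(proj(K,E,P)-m).ravel() for K,E,m in vs])
for vs in ([(Kt,Et,tm)],[(Ks,Es,sm)],[(Kt,Et,tm),(Ks,Es,sm)]):
    r=least_squares(fm,[.4,.25,.48],args=(vs,));print("meter",r.x,np.round(r.fun,1))
# dock base outer corners, z=.048
td=T([(415,425),(580,340),(683,530),(510,612)],(150,140),6)
ld=np.array([(.037,.032,0),(.037,-.032,0),(-.037,-.032,0),(-.037,.032,0)])
lm=ld
def fd(p):
    c,s=np.cos(p[2]),np.sin(p[2]);P=ld@np.array([[c,-s,0],[s,c,0],[0,0,1]]).T+[p[0],p[1],.048]
    return (proj(Kt,Et,P)-td).ravel()
r=least_squares(fd,[.4,.25,.48]);print("dock",r.x,np.round(r.fun,1))
from scipy.spatial.transform import Rotation as Ro
from station import sensors
q=sensors.sense()["orientation"];print(Ro.from_quat(q,scalar_first=True).as_matrix())
E
python3 est.py
```

```text
board [ 0.55969796 -0.1037623   0.17847529] 0.4116638195946507
board [ 0.56395738 -0.09981987  0.17876464] 1.687305851998218
board [ 0.56134448 -0.10223691  0.17833819] 1.8501880814736182
orange [ 0.5692776  -0.1568024   0.07450192] [-1.93742789e-03 -5.51073622e-02 -1.59591711e-16]
orange [ 0.57288473 -0.15399701  0.07557867] [ 2.25092314e-03 -5.29863508e-02 -3.34589970e-17]
[ 0.56961365 -0.15753201  0.07125314]
blue [ 0.5494291  -0.05198458  0.07425197] [-2.90972098e-03  5.15690464e-02 -8.25911470e-17]
blue [ 0.55289277 -0.0493342   0.07528384] [1.10409003e-03 5.35629564e-02 4.91449169e-17]
[ 0.54960124 -0.05219153  0.07103179]
normal [-0.25300322 -0.04560464  0.96638998]
meter [0.51944514 0.21293144 0.45880384] [-0.2 -0.5 -0.1 -0.6  0.4  0.2 -0.1  0.9]
meter [0.5250198  0.21591253 0.43759961] [-0.5  0.2  0.8  0.1 -0.5 -0.7  0.2  0.5]
meter [0.52180748 0.21451379 0.44684242] [-0.9 -1.8 -0.8 -1.8 -0.4 -0.9 -1.1 -0.3 -0.5 -1.5  0.9 -1.5 -0.6 -2.2
  0.  -1.2]
dock [0.51985272 0.21259944 0.47635607] [ 1.   0.3  0.1  0.8 -1.7 -0.6  0.6 -0.5]
[[-6.04544955e-04  3.64229434e-01  9.31309054e-01]
 [-1.00148736e-03  9.31308537e-01 -3.64229881e-01]
 [-9.99999316e-01 -1.15288758e-03 -1.98246705e-04]]
```

Call:
move_arm(targets=[[[-6,-17,50],[0,0,0]],[[-6,-17,50],[0,0,0]],[[-6,-17,50],[0,0,0]],[[-6,-17,50],[0,0,0]],[[-6,-17,50],[0,0,0]],[[-6,-17,50],[0,0,0]],[[-6,-18,53],[0,0,0]],[[-6,-18,53],[0,0,0]]])

```text
time: 1.15
tool_pos: [0.5201, 0.2112, 0.2475]
orientation: [0.695, 0.131, 0.695, -0.131]
force: [-0.3, 0.9, -0.3]
opening: 0.0856
```

Call:
move_arm(targets=[[[0,0,0],[0.18,0,0]],[[0,0,0],[0.18,0,0]],[[0,0,0],[0.18,0,0]],[[0,0,0],[0.18,0,0]],[[0,0,0],[0,0,0]],[[0,0,0],[0,0,0]]])

```text
time: 1.9
tool_pos: [0.519, 0.2126, 0.2474]
orientation: [0.605, 0.366, 0.605, -0.366]
force: [0.1, -0.5, -0.2]
opening: 0.0853
```

Run:
```python
from station import sensors,capture
import cv2,numpy as np
from scipy.spatial.transform import Rotation as Ro
s=sensors.sense();print(s["time"],s["tool_pos"],s["joint_pos"]);print(Ro.from_quat(s["orientation"],scalar_first=True).as_matrix().round(4))
c=capture("wrist");cv2.imwrite("pics/wrist1.png",c["pixels"][:,:,::-1]);np.savez("wrist1.npz",**c)
```

```text
1.9 [0.51897335 0.21256985 0.24737879] [ 2.52049280e-01  3.77825056e-01  1.33758411e+00  7.93353129e-05
  1.42643114e+00 -2.29459356e-01]
[[-3.000e-04  8.863e-01  4.631e-01]
 [ 0.000e+00  4.631e-01 -8.863e-01]
 [-1.000e+00 -2.000e-04 -1.000e-04]]
```

View pics/wrist1.png

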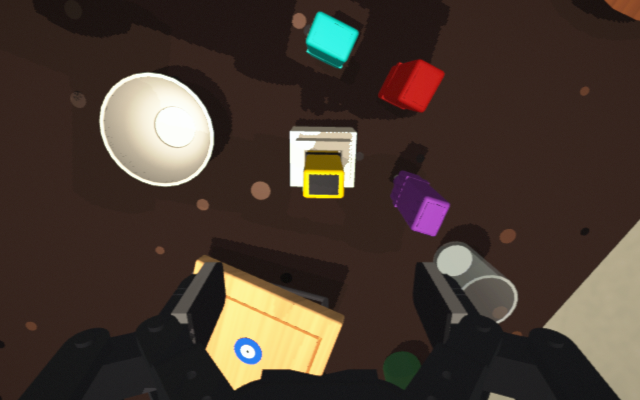

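Run:
```python
from h import *
zoom("wrist1",270,110,380,210,7,"pics/z5.png")
```

```text
(no output)
```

View pics/z5.png

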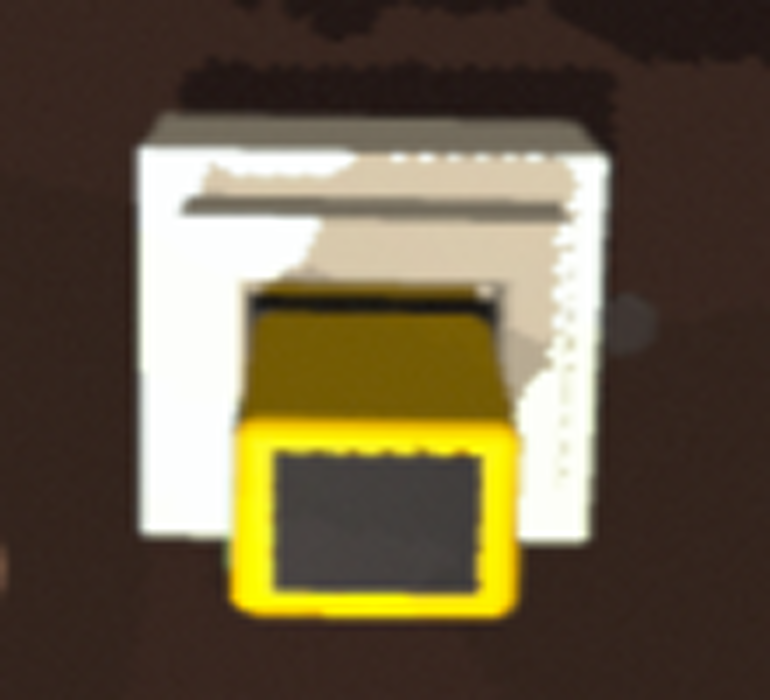

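```bash
cat > est2.py <<'E'
from h import *
from scipy.optimize import least_squares
from scipy.spatial.transform import Rotation as Ro
T=lambda p,o,f:(np.array(p,float)+.5)/f-.5+np.array(o)
C={n:load(n+s)[1:] for n,s in(("top","0"),("scene","0"),("wrist","1"))}
def fit(l,z,obs,x0):
    def f(p,vs):
        c,s=np.cos(p[2]),np.sin(p[2]);P=l@np.array([[c,-s,0],[s,c,0],[0,0,1]]).T+[p[0],p[1],z]
        return np.concatenate([(proj(*C[n],P)-m).ravel() for n,m in vs])
    for vs in [[o] for o in obs]:
        r=least_squares(f,x0,args=(vs,));print([v[0] for v in vs],r.x.round(4),np.abs(r.fun).max().round(2))
lm=np.array([(.018,.013,0),(.018,-.013,0),(-.018,-.013,0),(-.018,.013,0)])
fit(lm,.148,[("top",T([(430,435),(503,400),(548,495),(478,527)],(150,140),6)),
 ("scene",T([(365,165),(273,157),(277,78),(356,80)],(370,170),5)),
 ("wrist",T([(520,422),(519,618),(231,615),(235,418)],(270,110),7))],[.52,.21,.47])
ld=np.array([(.037,.032,0),(.037,-.032,0),(-.037,-.032,0),(-.037,.032,0)])
fit(ld,.048,[("top",T([(415,425),(580,340),(683,530),(510,612)],(150,140),6)),("wrist",T([(609,155),(591,542),(141,534),(137,147)],(270,110),7))],[.52,.21,.47])
E
python3 est2.py
```

```text
['top'] [0.5203 0.2137 0.4588] 0.9
['scene'] [0.5246 0.215  0.4381] 0.83
['wrist'] [0.521  0.2158 0.4715] 0.98
['top'] [0.5208 0.2135 0.4764] 1.66
['wrist'] [0.5214 0.2154 0.4664] 0.74
```

Call:
move_arm(targets=[[[0,3,-1],[0.012,0,0]],[[40,0,0],[0,0,0]],[[40,0,0],[0,0,0]],[[40,0,0],[0,0,0]],[[25,0,0],[0,0,0]],[[18,0,0],[0,0,0]],[[0,0,0],[0,0,0]],[[0,0,0],[0,0,0]]])

```text
time: 2.95
tool_pos: [0.5219, 0.2151, 0.0853]
orientation: [0.602, 0.371, 0.602, -0.371]
force: [-0.3, -0.7, 0.3]
opening: 0.0854
```

Run:
```python
from station import sensors,capture
import cv2,numpy as np
from h import *
s=sensors.sense();print(s["time"],s["tool_pos"],s["force"])
for n in("wrist","scene"):
  c=capture(n);cv2.imwrite(f"pics/{n}2.png",c["pixels"][:,:,::-1]);np.savez(n+"2.npz",**c)
```

```text
2.95 [0.52187374 0.21506369 0.08530369] [-0.31208561 -0.68383345  0.31054162]
```

View pics/wrist2.png

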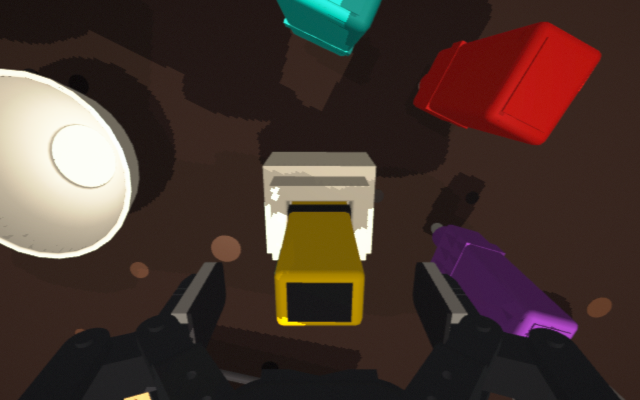

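View pics/scene2.png

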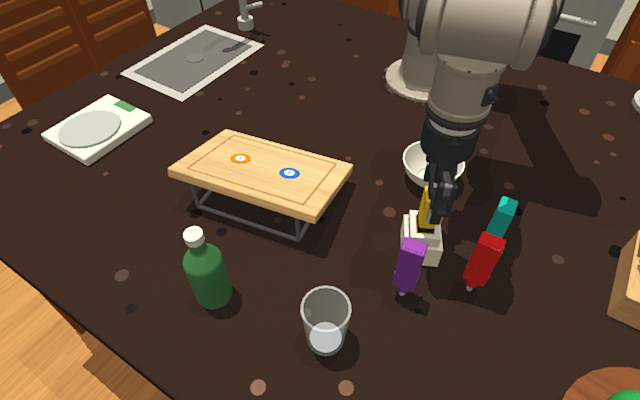

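Call:
move_arm(targets=[[[0,0,0],[0,0,0]],[[0,0,0],[0,0,0]],[[0,0,0],[0,0,0]],[[0,0,0],[0,0,0]],[[0,0,0],[0,0,0]],[[0,0,0],[0,0,0]],[[0,0,0],[0,0,0]],[[0,0,0],[0,0,0]]], gripper=1)

```text
time: 4.05
tool_pos: [0.5216, 0.2149, 0.0849]
orientation: [0.602, 0.371, 0.602, -0.371]
force: [0.1, 0.3, 5.4]
opening: 0.0353
```

Call:
move_arm(targets=[[[-10,0,0],[0,0,0]],[[-20,0,0],[0,0,0]],[[-20,0,0],[0,0,0]],[[-20,0,0],[0,0,0]],[[-20,0,0],[0,0,0]],[[-20,0,0],[0,0,0]],[[0,0,0],[0,0,0]],[[0,0,0],[0,0,0]]])

```text
time: 5.05
tool_pos: [0.5206, 0.2147, 0.1935]
orientation: [0.601, 0.371, 0.602, -0.371]
force: [-0.6, -0.4, -1.1]
opening: 0.035
```

Run:
```python
from station import sensors,capture
import cv2,numpy as np
from scipy.spatial.transform import Rotation as Ro
s=sensors.sense();print(s["time"],s["tool_pos"],s["force"],s["ft_torque"],s["opening"]);print(Ro.from_quat(s["orientation"],scalar_first=True).as_matrix().round(4))
for n in("wrist","scene","top"):
  c=capture(n);cv2.imwrite(f"pics/{n}3.png",c["pixels"][:,:,::-1]);np.savez(n+"3.npz",**c)
```

```text
5.05 [0.52062868 0.21466511 0.19354826] [-0.5850437  -0.39438375 -1.05546512] [-0.02280404 -0.00712303 -0.00520426] 0.03496714590649014
[[-1.700e-03  8.934e-01  4.493e-01]
 [-4.000e-04  4.493e-01 -8.934e-01]
 [-1.000e+00 -1.700e-03 -4.000e-04]]
```

View pics/wrist3.png

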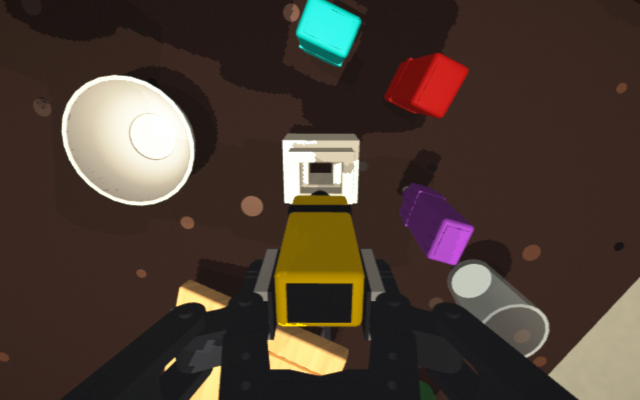

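View pics/scene3.png

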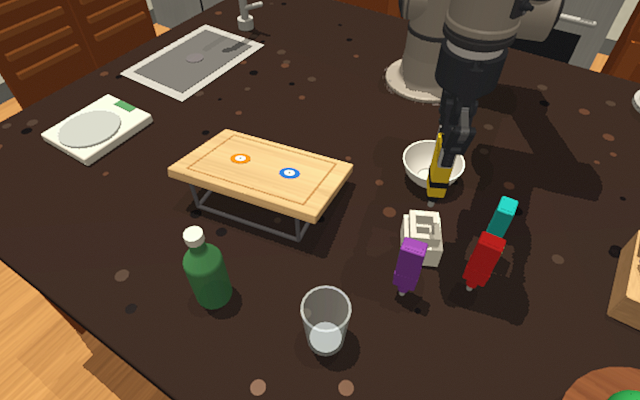

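View pics/top3.png

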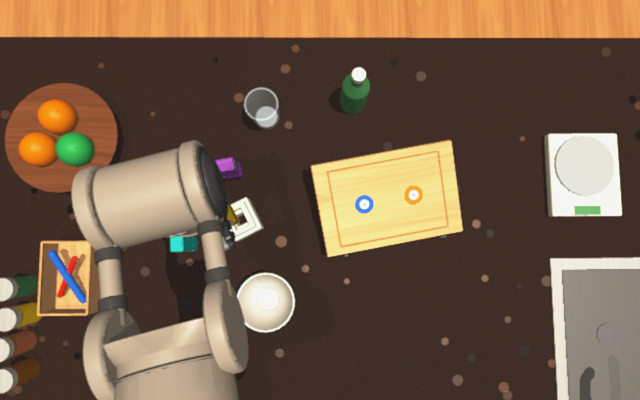

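Run:
```python
from h import *
zoom("wrist3",255,180,385,335,5,"pics/z6.png")
```

```text
(no output)
```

View pics/z6.png

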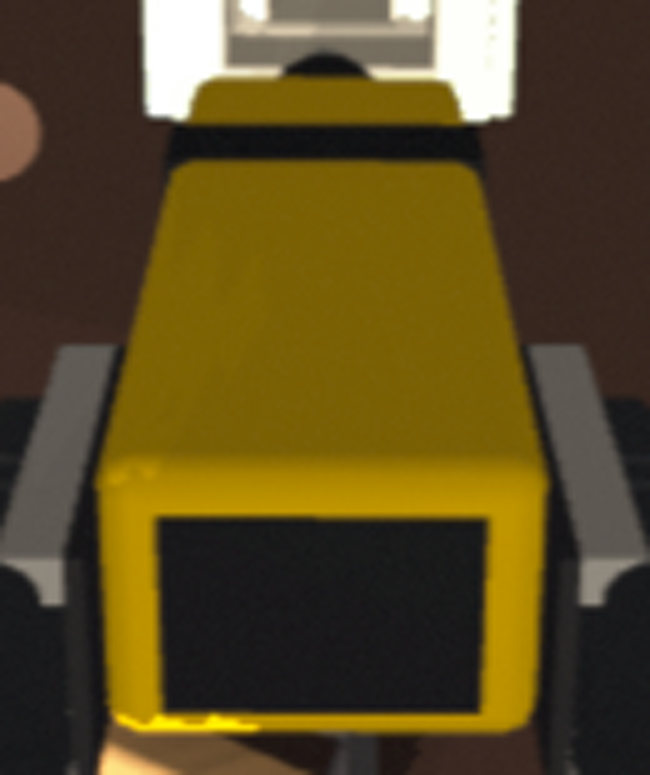

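```bash
cat > inhand.py <<'E'
from h import *
from scipy.optimize import least_squares
from scipy.spatial.transform import Rotation as Ro
_,K,E=load("wrist3")
R=Ro.from_quat([0.60163,0.371,0.602,-0.371],scalar_first=True).as_matrix()
R=np.array([[-.0017,.8934,.4493],[-.0004,.4493,-.8934],[-1,-.0017,-.0004]]);U,_,Vt=np.linalg.svd(R);R=U@Vt
t=np.array([.52063,.21467,.19355])
# meter->tool nominal: meter z=-tool x, meter x=tool y, meter y=-tool z
B=np.array([[0,0,-1],[1,0,0],[0,-1,0.]])
P=np.array([(-18,13,100),(18,13,100),(-18,-13,100),(18,-13,100),(-18,13,0),(18,13,0)])/1e3
m=(np.array([(98,465),(546,470),(105,728),(538,732),(187,80),(463,82)])+.5)/5-.5+[255,180]
def f(p):
    Q=(P@(Ro.from_rotvec(p[3:]).as_matrix()@B).T+p[:3])@R.T+t
    return (proj(K,E,Q)-m).ravel()
r=least_squares(f,[.037,0,0,0,0,0],x_scale=[.01]*3+[.1]*3);print(r.x.round(4),r.fun.round(2))
J=r.jac;print(np.sqrt(np.diag(np.linalg.inv(J.T@J))).round(4)*0.7)
print("nominal resid",f([.037,0,0,0,0,0]).round(2))
r2=least_squares(lambda q:f([.037,q[0],q[1],0,0,0]),[0,0]);print(r2.x)
r2=least_squares(lambda q:f([q[0],q[1],q[2],0,0,0]),[0,0,0]);print(r2.x,r2.fun.round(1))
E
python3 inhand.py
```

```text
[ 0.0422 -0.0001  0.0027  0.0048 -0.01    0.0048] [-0.1  -0.41  0.34 -0.74  0.74  0.81 -1.05  0.68  1.44 -0.19 -1.35 -0.23]
[0.0007  0.00035 0.00042 0.00728 0.00462 0.00392]
nominal resid [-0.72  3.61  3.71  2.67  0.63  6.42  2.22  5.66  0.83 -1.28 -0.56 -1.64]
[-0.00050765 -0.00149768]
[ 0.04301221 -0.00049466  0.00234333] [ 0.2  0.5  0.1 -0.4  1.4  1.  -1.   0.2  0.8 -0.8 -2.1 -1.1]
```

Call:
move_arm(targets=[[[-40,0,0],[0,0,0]],[[-16,-21,49],[0,0,0]],[[0,-21,49],[0,0,0]],[[0,-21,49],[0,0,0]],[[0,-21,49],[0,0,0]],[[0,-22,49],[0,0,0]],[[0,-22,50],[0,0,0]],[[0,-22,50],[0,0,0]]])

```text
time: 6.2
tool_pos: [0.542, -0.1625, 0.2499]
orientation: [0.602, 0.371, 0.602, -0.371]
force: [0.3, 0.7, -1.1]
opening: 0.0351
```

Call:
move_arm(targets=[[[0,0,0],[0,-0.025,0.083]],[[0,0,0],[0,-0.025,0.083]],[[0,0,0],[0,-0.025,0.083]],[[0,0,0],[0,0,0]],[[0,0,0],[0,0,0]]])

```text
time: 6.82
tool_pos: [0.5424, -0.1609, 0.2505]
orientation: [0.665, 0.429, 0.529, -0.307]
force: [-0.4, -0.5, -1.7]
opening: 0.0352
```

```bash
cat > snap.py <<'E'
import sys
from station import sensors,capture
import cv2,numpy as np
from scipy.spatial.transform import Rotation as Ro
k=sys.argv[1]
s=sensors.sense();R=Ro.from_quat(s["orientation"],scalar_first=True).as_matrix()
print(s["time"],s["tool_pos"],s["force"],s["opening"],s["joint_pos"].round(3));print(R.round(4))
np.savez("st"+k+".npz",R=R,p=s["tool_pos"])
for n in("wrist","scene","top"):
  c=capture(n);cv2.imwrite(f"pics/{n}{k}.png",c["pixels"][:,:,::-1]);np.savez(n+k+".npz",**c)
n=np.array([-.2530,-.0456,.9664]);mark=np.array([.571,-.155,.0752])
print("tilt err (tool rotvec)",np.cross([1,0,0],R.T@-n))
tip=s["tool_pos"]+R[:,0]*.077
print("tip",tip,"along n",(tip-mark)@n,"lateral in tool",R.T@(mark-tip)*1e3)
E
python3 snap.py 4
```

```text
6.825 [ 0.54244685 -0.16088169  0.25046601] [-0.38062436 -0.47990593 -1.65108868] 0.035231175094879844 [-0.526  0.245  1.551  0.181  1.153 -1.05 ]
[[ 0.252   0.862   0.4398]
 [ 0.0442  0.4438 -0.8951]
 [-0.9667  0.245   0.0737]]
tilt err (tool rotvec) [-0.          0.00078071  0.00153452]
tip [ 0.5618523  -0.15747675  0.17602923] along n 0.09986867132091048 lateral in tool [ 99.88768562 -15.72076168  -5.62630624]
```

View pics/wrist4.png

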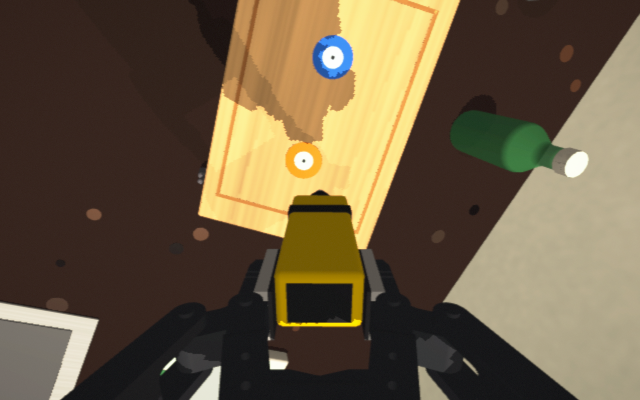

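View pics/scene4.png

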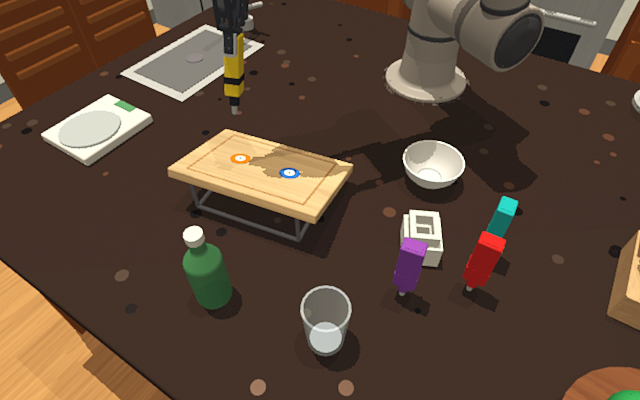

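Call:
move_arm(targets=[[[10,-8,-3],[0,0,0]],[[25,-8,-3],[0,0,0]],[[20,0,0],[0,0,0]],[[15,0,0],[0,0,0]],[[0,0,0],[0,0.001,0.001]],[[0,0,0],[0,0,0]]])

```text
time: 7.72
tool_pos: [0.5439, -0.1596, 0.179]
orientation: [0.666, 0.429, 0.528, -0.306]
force: [1.1, -1.3, -0.2]
opening: 0.0352
```

```bash
python3 snap.py 5
python3 - <<'E'
from h import *
zoom("scene5",180,80,310,200,6,"pics/z7.png")
zoom("wrist5",240,100,400,220,5,"pics/z8.png")
E
```

```text
7.725 [ 0.54385777 -0.15959975  0.17898646] [ 1.09878884 -1.28587386 -0.17893871] 0.035248235208115083 [-0.524  0.306  1.672  0.203  0.971 -1.089]
[[ 0.2545  0.8612  0.44  ]
 [ 0.0454  0.4438 -0.895 ]
 [-0.966   0.2477  0.0739]]
tilt err (tool rotvec) [ 0.          0.00087647 -0.00125995]
tip [ 0.56345186 -0.15610592  0.10460323] along n 0.03037538798649607 lateral in tool [30.37493253 -0.2920388   0.15946242]
```

View pics/z7.png

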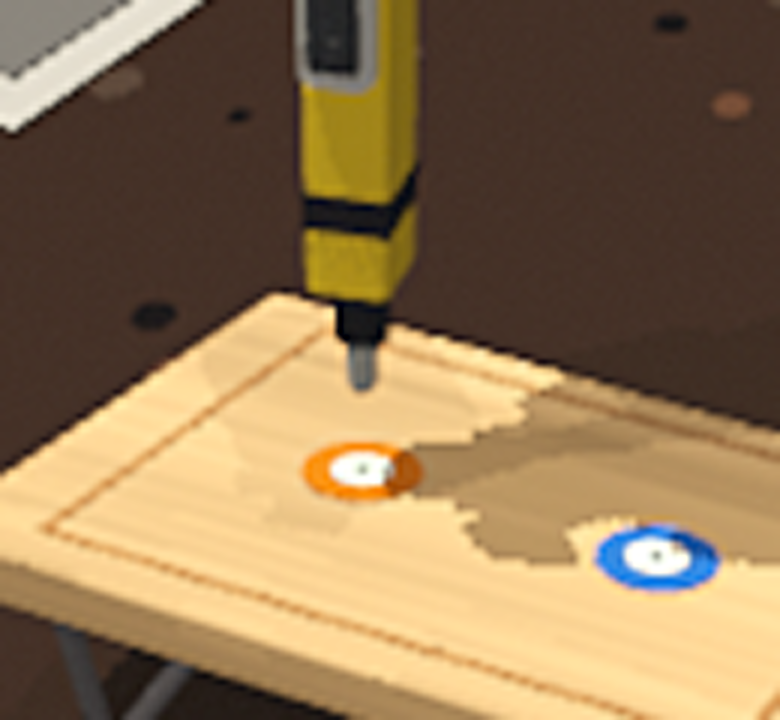

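View pics/z8.png

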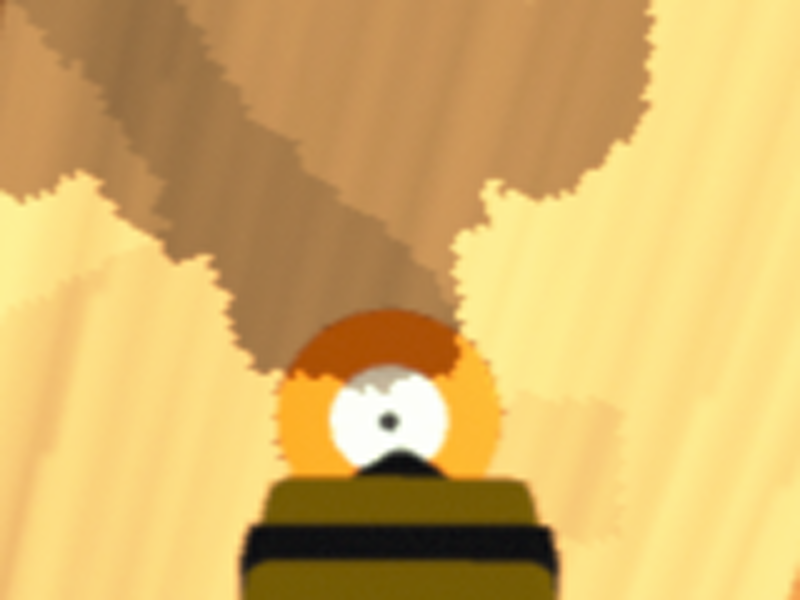

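View pics/top5.png

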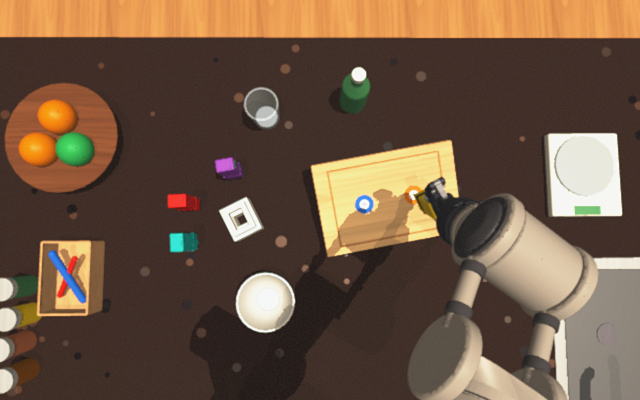

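```bash
cat > cmp.py <<'E'
from h import *
d=np.load("st5.npz");R,p=d["R"],d["p"]
M=lambda x,y,z:p+R@np.array([.037-z,x,-y])  # meter pt
T=lambda q,o,f:(np.array(q,float)+.5)/f-.5+np.array(o)
mark=np.array([.571,-.155,.0752]);n=np.array([-.2530,-.0456,.9664])
_,K,E=load("scene5")
print("scene tip pred",proj(K,E,M(0,0,-.04)),"obs",T((361,391),(180,80),6))
print("scene tip@-39.. nose bottom centre pred",proj(K,E,M(0,0,-.02)),"obs",T((361,342),(180,80),6))
print("scene handle bottom axis pred",proj(K,E,M(0,0,0)))
for z in(0,.022,.034):print("corners z",z,proj(K,E,np.array([M(-.018,-.013,z),M(-.018,.013,z),M(.018,.013,z),M(.018,-.013,z)])).round(1).tolist())
print("scene mark pred",proj(K,E,mark),"obs",T((363,469),(180,80),6), "obs0",T((321,153),(160,120),4))
_,K,E=load("wrist5")
print("wrist tip pred",proj(K,E,M(0,0,-.04)))
print("nose top edge pred",proj(K,E,np.array([M(0,.009,0),M(0,.009,-.02)])),"obs",T((400,450),(240,100),5))
print("wrist mark pred",proj(K,E,mark),"obs",T((389,421),(240,100),5))
print("handle bottom +y corners",proj(K,E,np.array([M(-.018,.013,0),M(.018,.013,0)])),"obs",T([(270,478),(530,480)],(240,100),5))
print("handle top +y corners",proj(K,E,np.array([M(-.018,.013,.1),M(.018,.013,.1)])))
_,K,E=load("top5")
print("top mark",proj(K,E,mark),T((511,291),(300,130),4.5))
E
python3 cmp.py
python3 - <<'E'
from h import *
zoom("scene5",220,80,260,170,8,"pics/z9.png")
zoom("top5",380,160,470,240,8,"pics/z10.png")
E
```

```text
scene tip pred [[240.47122255 143.94105495]] obs [239.75 144.75]
scene tip@-39.. nose bottom centre pred [[240.41739366 134.54708232]] obs [239.75       136.58333333]
scene handle bottom axis pred [[240.36207847 124.89372684]]
corners z 0 [[236.0, 120.1], [249.5, 121.9], [244.8, 129.8], [230.9, 128.0]]
corners z 0.022 [[235.9, 109.3], [249.5, 111.1], [244.8, 118.8], [230.7, 116.9]]
corners z 0.034 [[235.9, 103.3], [249.6, 105.1], [244.9, 112.6], [230.6, 110.7]]
scene mark pred [[240.50799099 157.65368784]] obs [240.08333333 157.75      ] obs0 [239.875 157.875]
wrist tip pred [[319.81448677 194.23444845]]
nose top edge pred [[320.04017063 200.1293197 ]
 [319.93212891 191.1024261 ]] obs [319.6 189.6]
wrist mark pred [[319.37020291 183.64990885]] obs [317.4 183.8]
handle bottom +y corners [[293.17355503 194.46228533]
 [346.93132149 194.51828221]] obs [[293.6 195.2]
 [345.6 195.6]]
handle top +y corners [[274.15372615 276.25133677]
 [368.02230593 276.32494432]]
top mark [[412.76220222 193.83052762]] [413.16666667 194.27777778]
```

View pics/z9.png

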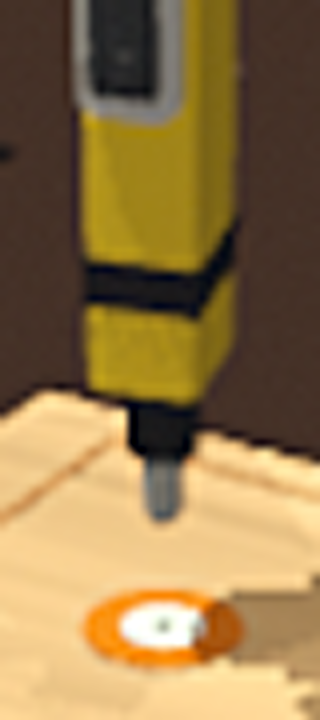

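View pics/z10.png

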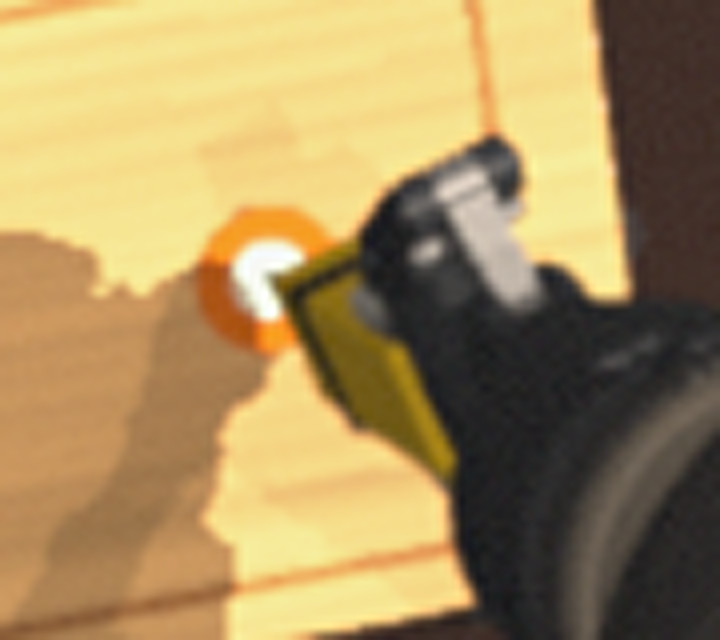

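Call:
move_arm(targets=[[[8,-1,0],[0,0,0]],[[8,0,0],[0,0,0]],[[6,0,0],[0,0,0]],[[0,0,0],[0,0,0]],[[0,0,0],[0,0,0]]])

```text
time: 8.5
tool_pos: [0.5484, -0.1589, 0.157]
orientation: [0.665, 0.429, 0.528, -0.306]
force: [0.4, 0.6, -1.4]
opening: 0.0351
```

```bash
cat > fz.py <<'E'
import sys
from station import sensors,capture
import numpy as np
from scipy.spatial.transform import Rotation as Ro
n=np.array([-.2530,-.0456,.9664]);mark=np.array([.571,-.155,.0752])
L=[];Q=[]
for i in range(int(sys.argv[1])):
    s=sensors.sense();L.append(s["force"]);Q.append(s["tool_pos"]);capture("wrist")
L=np.array(L);p=np.mean(Q,0);R=Ro.from_quat(s["orientation"],scalar_first=True).as_matrix()
print("t",s["time"],"F",L.mean(0).round(2),"F.n",(L@n).mean().round(2),"sem",((L@n).std()/len(L)**.5).round(2),"tip h",((p+R[:,0]*.077-mark)@n*1e3).round(2),"lat",(R.T@(mark-p)*1e3).round(2),"tilt",np.cross([1,0,0],R.T@-n).round(4))
E
python3 fz.py 12
```

```text
t 9.05 F [ 0.07  0.04 -1.15] F.n -1.13 sem 0.13 tip h 8.06 lat [85.06  0.96  0.49] tilt [ 0.      0.0003 -0.0008]
```

Call:
move_arm(targets=[[[3,0,0],[0,0,0]],[[2,0,0],[0,0,0]],[[0,0,0],[0,0,0]],[[0,0,0],[0,0,0]]])

```text
time: 9.6
tool_pos: [0.5496, -0.1586, 0.1521]
orientation: [0.665, 0.429, 0.528, -0.306]
force: [-0.1, 0.5, -1.4]
opening: 0.0351
```

```bash
python3 fz.py 10; python3 snap.py 6;  python3 - <<'E'
from h import *
zoom("scene6",220,90,260,170,8,"pics/z11.png")
zoom("wrist6",280,150,360,210,8,"pics/z12.png")
E
```

```text
t 10.05 F [ 0.15  0.11 -1.38] F.n -1.37 sem 0.15 tip h 2.96 lat [79.96  1.02  0.55] tilt [ 0.      0.0002 -0.0008]
10.1 [ 0.54957559 -0.15861992  0.15215971] [ 0.823195   -0.00582303 -1.48046601] 0.03492790571761853 [-0.516  0.344  1.698  0.211  0.908 -1.097]
[[ 0.2538  0.8614  0.44  ]
 [ 0.0457  0.4437 -0.895 ]
 [-0.9662  0.2473  0.0732]]
tilt err (tool rotvec) [ 0.          0.00026205 -0.00082951]
tip [ 0.56912032 -0.15509847  0.0777648 ] along n 0.002958670025889495 lateral in tool [2.95964311 1.02854881 0.55106979]
```

View pics/z11.png

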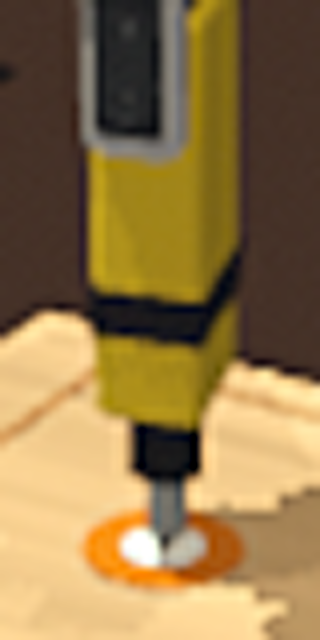

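View pics/z12.png

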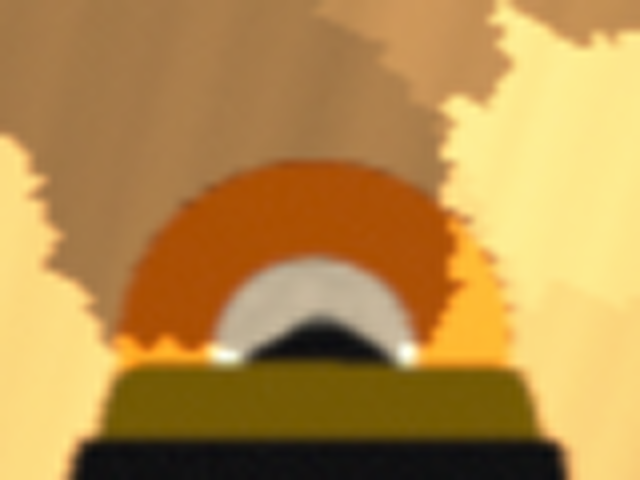

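Call:
move_arm(targets=[[[2,0,0],[0,0,0]],[[1,0,0],[0,0,0]],[[0,0,0],[0,0,0]],[[0,0,0],[0,0,0]]])

```text
time: 10.75
tool_pos: [0.5503, -0.1585, 0.1492]
orientation: [0.665, 0.429, 0.528, -0.306]
force: [0.0, 0.1, -1.3]
opening: 0.0354
```

```bash
python3 fz.py 12
```

```text
t 11.3 F [-0.2   0.01 -1.  ] F.n -0.92 sem 0.14 tip h -0.08 lat [76.92  1.05  0.59] tilt [ 0.      0.0002 -0.0008]
```

Call:
move_arm(targets=[[[1,0,0],[0,0,0]],[[1,0,0],[0,0,0]],[[0,0,0],[0,0,0]],[[0,0,0],[0,0,0]]])

```text
time: 11.85
tool_pos: [0.5509, -0.1584, 0.1474]
orientation: [0.665, 0.429, 0.528, -0.306]
force: [0.1, -0.5, -0.8]
opening: 0.0347
```

```bash
python3 fz.py 12
```

```text
t 12.4 F [-0.51 -0.18  0.31] F.n 0.44 sem 0.12 tip h -2.05 lat [74.96  1.02  0.55] tilt [ 0.      0.0002 -0.0008]
```

Call:
move_arm(targets=[[[1,0,0],[0,0,0]],[[1,0,0],[0,0,0]],[[1,0,0],[0,0,0]],[[0.5,0,0],[0,0,0]],[[0,0,0],[0,0,0]],[[0,0,0],[0,0,0]]])

```text
time: 13.2
tool_pos: [0.5518, -0.1582, 0.144]
orientation: [0.665, 0.429, 0.528, -0.306]
force: [-1.4, 0.3, 0.8]
opening: 0.0349
```

```bash
python3 fz.py 30; python3 snap.py 7;  python3 - <<'E'
from h import *
zoom("scene7",210,90,270,170,9,"pics/z13.png")
zoom("wrist7",270,140,370,215,8,"pics/z14.png")
zoom("wrist7",250,170,390,335,4,"pics/z15.png")
E
```

```text
t 14.65 F [-0.71  0.15  1.39] F.n 1.51 sem 0.09 tip h -5.56 lat [71.44  1.03  0.57] tilt [ 0.      0.0002 -0.0007]
14.7 [ 0.55172899 -0.15821991  0.14391575] [-0.92479763  0.88254079  1.22356106] 0.034879237723342886 [-0.513  0.357  1.704  0.213  0.889 -1.099]
[[ 0.2538  0.8614  0.44  ]
 [ 0.0458  0.4437 -0.895 ]
 [-0.9662  0.2473  0.0732]]
tilt err (tool rotvec) [ 0.          0.00021866 -0.00079577]
tip [ 0.57127002 -0.15469662  0.06951995] along n -0.005571350217527159 lateral in tool [-5.57035413  1.03730848  0.56839854]
```

View pics/z13.png

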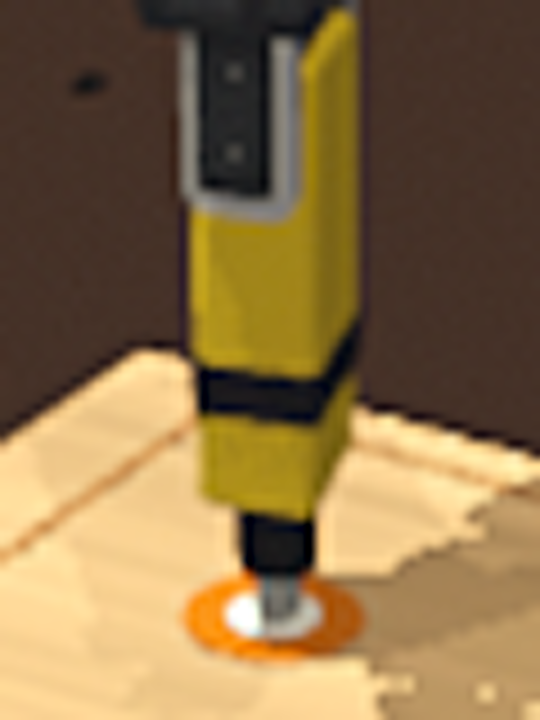

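View pics/z14.png

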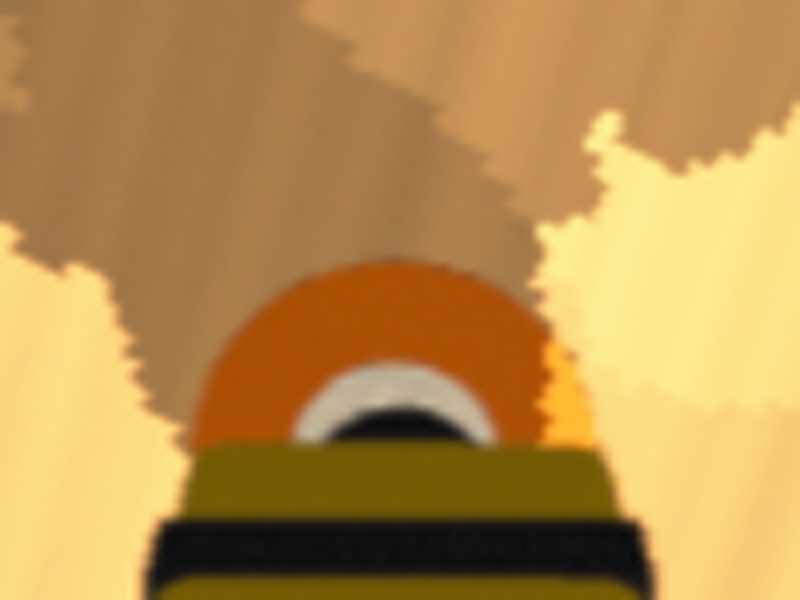

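```bash
python3 -c "
from station import sensors,manip
print(manip.job_done());s=sensors.sense();print(s['time'],s['tool_pos'],s['force'],s['opening'])"
```

```text
the job is handed in; nothing more can be done
None
the job is handed in; nothing more can be done
```

I took the yellow meter out of the dock and set its tip inside the orange ring. I pressed it about half in, square to the board, and handed the job in at about 14.7 s with the gripper still holding it.

**Last checks**
- **Press depth:** the mean force along the board's normal was 2.8 N above the no-contact baseline, or about 5.9 mm of spring travel. The geometry gave 5.6 mm. Half in is 6 mm.
- **Squareness:** the tool was within 0.001 rad of the estimated board normal. Just after the lift, a fit to the wrist picture put the meter's tilt in the grip at about 0.01 rad or less. The handle showed no visible shift in the wrist picture after pressing.
- **Position:** both the scene and wrist pictures show the tip inside the white middle of the orange ring, about 1 to 1.5 mm off centre.
- **Other objects:** I saw no contact with the tumbler, soap bottle or bowl. They looked unmoved in the pictures I viewed, but I did not check them against a final picture after pressing.

**What disagreed**
- **Cameras:** the top and scene cameras put the mark and meter up to about 4 mm apart. I took a position between them and corrected it by about 1 mm from the wrist view.
- **Wrist fit:** one fit to the wrist picture put the meter about 5 mm farther out in the grip than expected. The docked height and the height where the tip touched the board both matched the expected value, so I kept that.

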